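# Clear the scraper from a flow cell, close the cell on its dowels and hold it shut

### The arm

A 6-joint arm with a two-finger parallel gripper is mounted at the origin on the work surface. World frame = base frame: x ahead of the robot, y to its left, z up, the work surface at z = 0. Lengths are in mm, angles in rad, forces in N, time in s.
With the tool pointing down it reaches from about 300 to 775 mm from the base axis. Payload 14.6 kg.
Tool frame: the origin (TCP) lies at the very end of the fingers, on their centre line; the grasp point (between the pads) lies 19 mm behind it; z points along the fingers, y is the line along which they close (so a half turn about z gives the same grasp; the last joint's range is limited). The gripper opens to 94 mm and grips with 3 to 60 N. Pads are 16 mm wide; open, the fingers measure 119 mm over their backs; the gripper's body (75 mm by 177 mm) begins 78 mm behind the grasp point.
Start: joints at [-1.292, 0.3, 1.521, -0, 1.321, -0.067], TCP at [186.415, -517.435, 205.446] pointing down, gripper open.
Joint ranges: [-3.03, 3.03], [-0.79, 2.21], [0.23, 2.52], [-1.04, 4.18], [0, 3.07], [-2.55, 2.55]. Speed limits (rad/s): [2.22, 2.22, 2.57, 3.14, 3.14, 3.14].

### API

Orientations are given as [roll, pitch, yaw] about the fixed x, y, z axes, in that order (R = Rz(yaw) Ry(pitch) Rx(roll)).
In Python, from cell import manip gives the robot as it stands. The module is installed in compiled form; this text tells all that it offers.
- The arm moves only by the shell command python3 -m inch 'ROWS' [FORCE]. ROWS is JSON, a list of rows, each an object of numbers: "gripper": the opening, from 0 (shut) to 1 (fully open); "dx", "dy", "dz": the shift along the world's x, y, z in m; "wx", "wy", "wz": the turn, a rotation vector about the world's x, y, z in degrees. A call has exactly 5 rows; each row is the pose to reach, as a shift and turn from the pose commanded when the call began; what a row does not reach only later rows make up. A row lasts 1/12 s, in which the tool goes at most 41.7 mm and 7.16 degrees, less where a joint would pass 70% of its speed; a pose out of reach is approached as far as the arm can. A call with a gripper value outside its range is refused whole. The fingers move at their own pace and stop on an object; FORCE is the grip in N (left out, the last holds). Time passes only in rows, so rows that repeat a pose let the fingers close, or fill a call up. It gives the time, the measured TCP pose, the force, the opening and the grip force at its end, in the units of the state.
- manip.read_state(): the state, without advancing time (a new reading comes with each control period).
- manip.camera(name): name is "side" or "top"; returns the picture (480x640x3 uint8, blue, green, red); there is no depth.
- manip.camera_info(name): a dict with "camera_matrix" (3x3 intrinsics, pixels), "R" (3x3) and "t" (3): a world point X has camera coordinates R X + t. Camera axes: x right, y down, z forward; pixel columns grow to the right and rows downward; lengths in mm; the calibration is good to about 2 mm. A picture is of the moment at which its call begins. camera_info takes no time and is no camera call.
- manip.sign_off(): hands the job in; it is judged then, once.
The state is a dict: "clock": time; "joints": joint angles; "qd": joint speeds; "effort": joint torques, N m; "eef_pos": TCP position; "eef_rot": TCP orientation; "wrist_force": force on the tool from outside, world axes, zero at the start; "moment": the same for the moment, N m; "finger_gap": finger opening in mm; "finger_force": force on a finger pad.
Only numpy, scipy, OpenCV 4.12 (cv2) and the standard library are available. Lean on these libraries where they do the work, as an engineer would, in place of code of your own. Each camera call takes 0.05 s, during which the arm holds its last target. There are 200 camera calls.

### The job

The orange-handled scraper was left standing in the channel of the grey flow-cell base: lift it out and slide its blade into the slot of the green holder block until it is fully home, and let go of it. Then pick up the loose cover, lower it onto the base's two steel dowels and press it down until the sprung green seal frame gives way and the cover lies flush on the base; finish while still holding the cover pressed shut with the gripper, for the seal lifts the cover as soon as the push stops. Leave the other things on the bench where they are.

Things in the scene. Friction and masses are not known exactly. Their poses are not given: they have to be found in the camera images.
- cell_base: Flow-cell lower half: grey block 110 (x) x 70 (y) mm, fixed. Origin: centre of underside, z up; top face at 34 mm. Two upright steel dowels on the face at x = -42 and +42 mm, y = 0: 8 mm thick for 10 mm, then tapering to 3.6 mm at the tips, 18 mm above the face. In the middle a channel 52 mm along x, 6 mm wide, 22 mm deep (floor at 12 mm), with the green seal frame around it.
- seal (a joint): Green sprung seal frame on the base's top face, 72 x 52 mm outside, 62 x 42 mm inside. Value: how far it is pushed down (m): 0 = free, 4 mm proud of the face; 0.004 = flush. It starts to give at 4.5 N and is flush at 10.5 N; the cover's weight (2 to 3 N) alone does not push it down.
- cell_cover: Flow-cell cover, loose, flat on the bench: aluminium plate 110 (x) x 70 (y) x 12 mm, two 10 mm through holes at x = -42 and +42 mm, y = 0; upright blue handle block on its centre, 46 mm along x, 16 mm thick (y), from 12 to 52 mm above the origin. Origin: centre of underside, z up. About 0.25 kg. Fits either way round. Closed: 34 mm above the base's origin, x along the base's x.
- scraper: Scraper: steel blade 46 mm wide (x), 4 mm thick (y), 40 mm long, under an orange handle block 60 (x) x 14 (y) mm, from 40 to 74 mm above the origin. Origin: middle of the blade's lower edge, z up to the handle. About 0.09 kg. At the start it stands in the base's channel, blade along it (x along the base's x), and may lean a few degrees.
- holder: Green holder block, 90 (x) x 44 (y) x 54 mm high, fixed. Origin: centre of underside, z up. Centred in its top a straight slot, 52 mm along x, 7 mm wide, 46 mm deep, 2 mm chamfer at the mouth. Fully home, the scraper's handle rests on the block's top, its origin 14 mm above the holder's. The scraper goes in either way round.
- vial: small amber glass vial with a green cap, 28 mm across, 45 mm tall, standing among the task's things; origin: centre of its underside; leave it alone
- stopper: black rubber stopper, 30 mm across the top, 28 mm tall, standing among the task's things; origin: centre of its underside; leave it alone
- beaker: open glass beaker, 64 mm across, 70 mm tall; origin: centre of its underside; leave it alone
- reagent: white plastic bottle with a blue cap, 64 mm across, 130 mm tall; origin: centre of its underside; leave it alone
- tip_box: closed blue box of pipette tips, 60 x 80 x 45 mm; origin: centre of its underside; leave it alone
There are look-alikes about, which are no part of the job. What is shaped like the holder but yellow is not meant. There is more than one size of the scraper; the one meant has the size given above.

How it is judged (in metres and radians):
On the way:
1. the scraper is fully home in the holder's slot and let go (z of scraper in the frame of holder between 0.01 and 0.0165 m and horizontal distance between scraper and holder below 0.008 m and angle between scraper's own z axis and vertical below 0.1 rad and angle between the x axis of scraper and the x axis of holder, either way round below 0.15 rad and contact force between the fingers and scraper below 0.1 N), for 0.2 s.
At the end, for the whole second after the job is handed in: Scraper let go in the slot, handle within 2.5 mm of the block, upright within 0.1 rad; cover on both dowels, centred within 3 mm, turned within 0.06 rad, within 1.5 mm of flush, level within 0.04 rad, seal down at least 2.8 of 4 mm; gripper still on the cover, holding it pressed and still (all of step 1 and horizontal distance between cell_cover and cell_base below 0.003 m and angle between the x axis of cell_cover and the x axis of cell_base, either way round below 0.06 rad and z of cell_cover in the frame of cell_base between 0.031 and 0.0355 m and angle between cell_cover's own z axis and vertical below 0.04 rad and value of joint seal above 0.0028 m and contact force between the fingers and cell_cover above 2 N and linear speed of cell_cover below 0.01 m/s); the arm keeps its last pose, push and grip.
It fails at once if one of the other things on the bench is shifted by more than 25 mm or tipped over (distance of any of vial, stopper, beaker, reagent, tip_box from where it was at the start of the episode above 0.025 m or angle between any of vial, stopper, beaker, reagent, tip_box's own z axis and vertical above 0.5 rad).
It also fails if it takes over 64 s, if anything falls off the work surface, if the arm or the gripper's body presses on something with over 40 N, if the wrist force passes 120 N, or if a joint passes its speed limit or range.

## Working session

There is one attempt and no reset: what is moved stays moved. The work goes in short steps, Python scripts to look and compute and a shell command to move; the robot and the scene stay as the last step left them, time stands still between calls to the robot, and variables do not carry over. Pictures are saved under pics/ and viewed, at most 10 in all, crops included, and the job is handed in when it is done.

```bash
mkdir -p pics; python3 - <<'E'
from cell import manip
import cv2
for n in("top","side"):
    cv2.imwrite(f"pics/{n}0.png",manip.camera(n)); i=manip.camera_info(n); print(n,i)
print(manip.read_state())
E
```

```text
top {'camera_matrix': array([[504.96685043,   0.        , 313.65731593],
       [  0.        , 504.96685043, 245.80767125],
       [  0.        ,   0.        ,   1.        ]]), 'R': array([[-0.0088418 , -0.99995364,  0.00381204],
       [-0.99727608,  0.00853883, -0.07326327],
       [ 0.07322732, -0.00444944, -0.99730535]]), 't': array([  25.16574294,  604.89197967, 1251.90170938])}
side {'camera_matrix': array([[461.49167846,   0.        , 320.09084303],
       [  0.        , 461.49167846, 247.00810543],
       [  0.        ,   0.        ,   1.        ]]), 'R': array([[-0.99815363, -0.06058447,  0.0043423 ],
       [-0.03989832,  0.60007775, -0.79894607],
       [ 0.045798  , -0.79764417, -0.601387  ]]), 't': array([600.61040308,  77.84760653, 989.7347635 ])}
{'clock': 0.1, 'joints': array([-1.29160753e+00,  3.00404804e-01,  1.52152802e+00, -2.76935535e-05,
        1.32069273e+00, -6.66085893e-02]), 'qd': array([ 0.00046045, -0.00140175, -0.00064356, -0.00019352,  0.00042442,
        0.00037551]), 'effort': array([ 9.36254764e-04, -5.32646942e+01, -3.53283834e+01,  7.09441979e-02,
        2.35002738e-02, -4.80400274e-05]), 'eef_pos': array([ 186.34096686, -517.21849148,  204.94513849]), 'eef_rot': array([-3.14056025e+00, -4.19841731e-05,  3.45804234e-01]), 'wrist_force': array([-0.30944419,  0.5690638 , -0.55865449]), 'moment': array([0.04325079, 0.0434885 , 0.03458451]), 'finger_force': 0.0, 'finger_gap': 94.37760747746543}
```

View pics/top0.png

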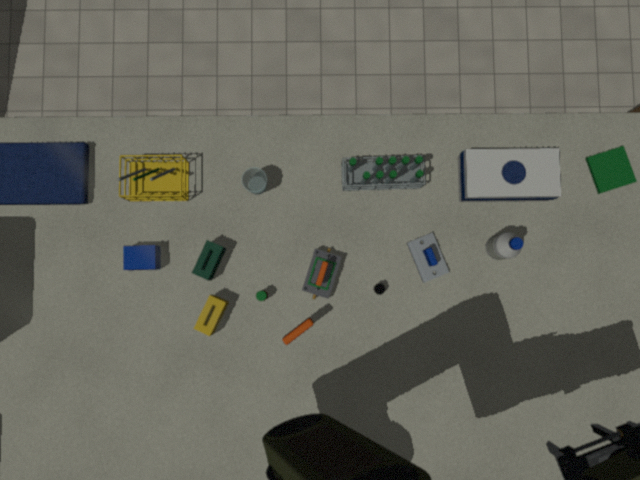

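View pics/side0.png

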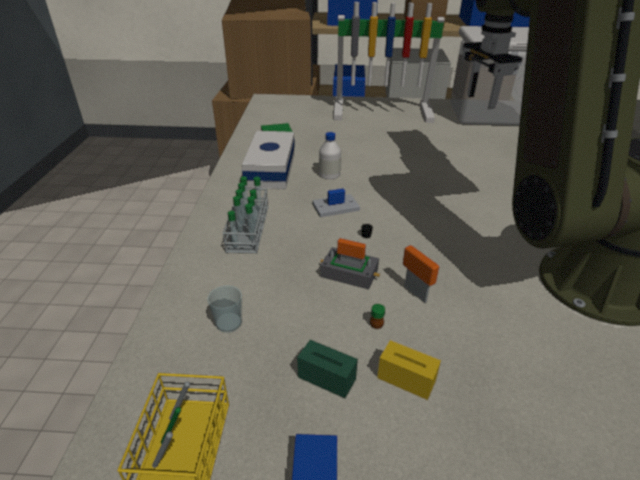

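```bash
cat > crop.py <<'E'
import cv2,numpy as np
def tile(im,x,y,w,h,s):
    t=cv2.resize(im[y:y+h,x:x+w],None,fx=s,fy=s,interpolation=cv2.INTER_CUBIC)
    t=cv2.convertScaleAbs(t,alpha=1.6)
    for k in range(0,w,10): cv2.line(t,(k*s,0),(k*s,6 if k%50 else 12),(255,255,255),1)
    for k in range(0,h,10): cv2.line(t,(0,k*s),(6 if k%50 else 12,k*s),(255,255,255),1)
    cv2.putText(t,f"{x},{y}",(10,22),0,.5,(0,255,255),1); return t
E
python3 - <<'E'
from crop import *
t=cv2.imread("pics/top0.png");s=cv2.imread("pics/side0.png")
a=np.hstack([tile(t,x,y,66,75,4) for x,y in((180,225),(290,235),(400,220))])
b=np.hstack([tile(s,x,y,66,75,4) for x,y in((295,330),(316,232),(305,175))])
cv2.imwrite("pics/c1.png",np.vstack([a,b]))
E
```

```text
(no output)
```

View pics/c1.png

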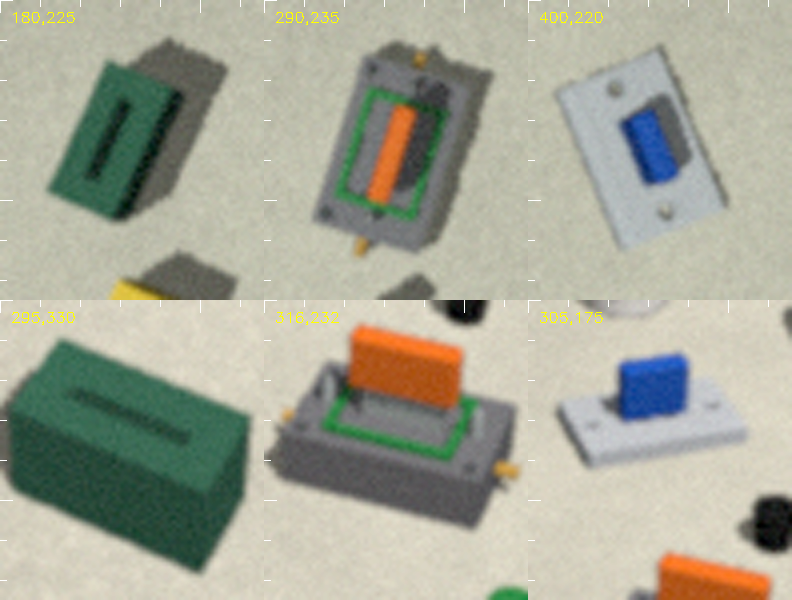

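The views show: the green holder at top (207,260), with the yellow one at (211,314) as its look-alike. The 60 mm scraper stands in the base at (322,272); a larger, loose one is at (298,331). The cover is at (430,257). I mean the scraper in the base channel, because its handle measures ~60 mm against the seal. The green holder is the one to use.

```bash
cat > fit.py <<'E'
import numpy as np
from cell import manip
from scipy.optimize import least_squares
C={n:manip.camera_info(n) for n in("top","side")}
def proj(n,X):
    i=C[n];p=(i["R"]@np.asarray(X).T).T+i["t"];p=p@i["camera_matrix"].T;return p[:,:2]/p[:,2:]
def fit(obs,x0):
    def P(p,o):
        c,s=np.cos(p[2]),np.sin(p[2]);x,y,z=o
        return [p[0]+c*x-s*y,p[1]+s*x+c*y,z]
    f=lambda p:np.concatenate([(proj(n,[P(p,m)])[0]-u) for n,m,u in obs])
    r=least_squares(f,x0,loss="soft_l1");return r.x,f(r.x).reshape(-1,2)
E
cat > m1.py <<'E'
from fit import *
np.set_printoptions(precision=2,suppress=True)
def rect(n,a,b,z,pts):
    return [(n,(sx*a,sy*b,z),np.array(p)) for (sx,sy),p in zip(((1,1),(1,-1),(-1,-1),(-1,1)),pts) if p]
T,S="top","side"
o={"holder":rect(T,45,22,54,[(207.5,240.5),(225.5,248),(208.2,279.5),(192,272.5)])+rect(S,45,22,54,[(297.5,356.25),(310.5,340),(357.5,359),(346.25,377.5)])+[(T,(0,0,54),(207,259.5)),(S,(0,0,54),(327.5,359.25))],
"base":rect(T,36,26,38,[(316.5,257),(335.75,260.75),(327.75,289.5),(307.75,283.75)])+rect(S,36,26,38,[(331.25,264.5),(336.25,254),(369.5,257),(363.75,271.5)])+rect(T,55,35,34,[(316.5,248.75),None,None,(302.75,290)]),
"scraper":[(T,(0,0,86),(321.9,273.6)),(S,(0,0,86),(351.75,241.5)),(T,(30,0,86),(325.7,261.6)),(T,(-30,0,86),(318,285.6))],
"cover":rect(T,55,35,12,[(406.75,243.25),(433,231.5),(450,271.25),(423.5,282.5)])+[(T,(42,0,12),(421.75,242)),(T,(-42,0,12),(434.75,272.75)),(T,(0,0,52),(430.25,257.25)),(S,(0,0,52),(336.5,190.5)),(S,(42,0,12),(321,206.25)),(S,(-42,0,12),(351.25,201.25))]+rect(S,55,35,12,[None,(312.5,201.25),None,(359.25,207.5)])}
for k,v in o.items():
    p,r=fit(v,[550,0,0]);print(k,p,np.degrees(p[2]),"rms",np.sqrt((r**2).mean()));print(r.T)
E
python3 m1.py
```

```text
holder [572.02 281.83 -44.42] -2545.2445123524444 rms 1.0893628121452414
[[-0.6  -2.45 -0.99 -1.01 -0.01  0.21  0.9   0.34  0.05  0.38]
 [-1.63 -1.66  0.17 -0.37 -0.34 -1.84 -0.68  0.26 -0.29 -2.14]]
base [536.73   0.87  -0.28] -15.767834352192196 rms 1.4883631472352592
[[-1.2  -0.27  0.17 -0.09 -0.61  1.74  0.17 -0.28 -2.68 -0.59]
 [-0.99  0.76  0.05  0.26 -1.46 -4.91 -1.18 -1.18 -0.93  0.45]]
scraper [534.33   1.17  -0.32] -18.380212922814863 rms 0.31026898881982823
[[-0.03  0.77  0.    0.02]
 [-0.25 -0.   -0.21 -0.25]]
cover [ 574.77 -269.75    6.67] 381.9903752760471 rms 0.7669893251613631
[[-0.22 -1.27 -1.    0.19 -0.58 -0.44  1.19  0.31  0.41 -0.09  0.14  1.43]
 [-0.91  0.38  0.52 -0.14 -0.2  -0.44 -1.06 -0.6  -0.57 -0.75 -1.35 -1.2 ]]
```

```bash
for k in 1 2 3 4; do python3 -m inch '[{"gripper":0.6,"dx":0.0174,"dy":0.026,"wz":7.1},{"gripper":0.6,"dx":0.0348,"dy":0.052,"wz":14.2},{"gripper":0.6,"dx":0.0522,"dy":0.078,"wz":21.3},{"gripper":0.6,"dx":0.0696,"dy":0.104,"wz":28.4},{"gripper":0.6,"dx":0.087,"dy":0.13,"wz":35.5}]' 40; done; python3 - <<'E'
from cell import manip
import cv2
from crop import *
a=manip.camera("top");b=manip.camera("side")
cv2.imwrite("pics/t1.png",a);cv2.imwrite("pics/s1.png",b)
cv2.imwrite("pics/c2.png",np.hstack([tile(a,270,215,100,120,4),tile(b,300,170,100,120,4)]))
print(manip.read_state()["eef_rot"])
E
```

```text
[-3.14096606e+00 -3.96467001e-05  3.45802596e-01]validation failed for argument at $[0]...
validation failed for argument at $[0]...
validation failed for argument at $[0]...
validation failed for argument at $[0]...
```

View pics/c2.png

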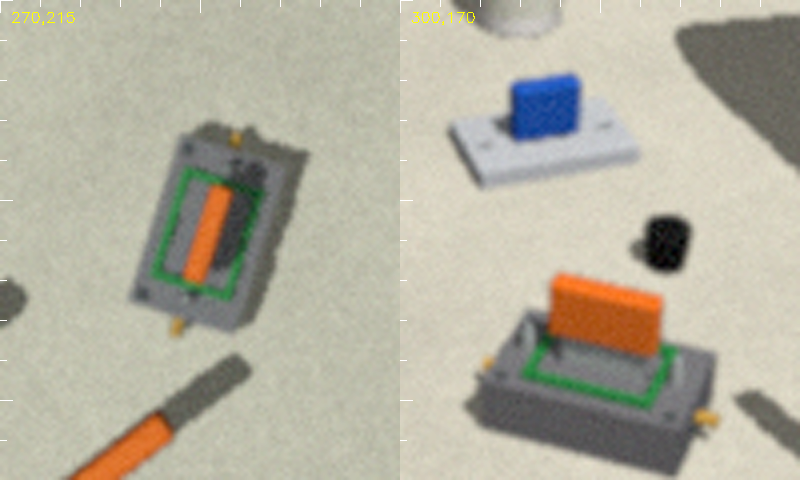

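The arm hasn't moved; the call was refused. The picture again shows the scraper handle at top (322,273), with its yaw matching the base. I'll retry with all keys given.

```bash
python3 -m inch '[{"gripper":0.6,"dx":0.0174,"dy":0.026,"dz":0.0,"wx":0.0,"wy":0.0,"wz":7.1},{"gripper":0.6,"dx":0.0348,"dy":0.052,"dz":0.0,"wx":0.0,"wy":0.0,"wz":14.2},{"gripper":0.6,"dx":0.0522,"dy":0.078,"dz":0.0,"wx":0.0,"wy":0.0,"wz":21.3},{"gripper":0.6,"dx":0.0696,"dy":0.104,"dz":0.0,"wx":0.0,"wy":0.0,"wz":28.4},{"gripper":0.6,"dx":0.087,"dy":0.13,"dz":0.0,"wx":0.0,"wy":0.0,"wz":35.5}]' 40
```

```text
clock: 0.62
eef_pos: [273.9, -386.1, 205.3]
eef_rot: [-3.141, -0.0, 0.971]
wrist_force: [0.4, -1.1, 0.5]
finger_gap: 64.0
finger_force: 0.0
```

```bash
for k in 1 2 3; do python3 -m inch '[{"gripper":0.6,"dx":0.0174,"dy":0.026,"dz":0.0,"wx":0.0,"wy":0.0,"wz":7.1},{"gripper":0.6,"dx":0.0348,"dy":0.052,"dz":0.0,"wx":0.0,"wy":0.0,"wz":14.2},{"gripper":0.6,"dx":0.0522,"dy":0.078,"dz":0.0,"wx":0.0,"wy":0.0,"wz":21.3},{"gripper":0.6,"dx":0.0696,"dy":0.104,"dz":0.0,"wx":0.0,"wy":0.0,"wz":28.4},{"gripper":0.6,"dx":0.087,"dy":0.129,"dz":0.0,"wx":0.0,"wy":0.0,"wz":35.5}]' 40; done
cat > m2.py <<'E'
from m1 import *
T,S="top","side"
# second enlarged look: pixel = origin + tile/4
t=lambda x,y:(270+x/4,215+y/4); s=lambda x,y:(300+(x-400)/4,170+y/4)
v=rect(T,36,26,38,[t(184,168),t(268,186),t(233,300),t(152,277)])+rect(S,36,26,38,[s(525,373),None,None,s(656,405)])+rect(T,55,35,34,[t(181,135),t(285,160),None,t(130,300)])+rect(S,55,35,34,[s(474,388),s(527,310),s(717,352),s(690,428)])
p,r=fit(v,[537,0,-.3]);print("base",p,np.degrees(p[2]));print(r.T)
v=[(T,(30,0,86),t(222,185)),(T,(-30,0,86),t(193,281)),(S,(30,0,86),s(554,277)),(S,(-30,0,86),s(661,296))]
p,r=fit(v,[537,0,-.3]);print("scr",p,np.degrees(p[2]));print(r.T)
E
python3 m2.py | tail -8
```

```text
clock: 1.03
eef_pos: [360.9, -256.9, 205.5]
eef_rot: [3.142, 0.0, 1.591]
wrist_force: [-0.0, -0.3, -0.1]
finger_gap: 56.6
finger_force: 0.0
clock: 1.45
eef_pos: [448.0, -127.9, 205.5]
eef_rot: [-3.142, 0.0, 2.211]
wrist_force: [0.3, -1.0, -0.5]
finger_gap: 55.9
finger_force: 0.0
clock: 1.87
eef_pos: [535.0, 1.2, 205.4]
eef_rot: [3.142, -0.0, 2.83]
wrist_force: [0.2, -0.5, 0.4]
finger_gap: 56.6
finger_force: 0.0
base [535.86   0.54  -0.28] -16.033498001994566
[[-0.49 -1.33 -0.28 -0.26 -0.22 -0.19 -1.18 -0.17 -0.29  2.69 -0.19  0.24
  -1.04]
 [-0.67  0.43 -0.07  0.05 -0.34 -0.98 -0.62  0.63  0.71 -2.03 -1.12 -1.33
  -0.61]]
scr [535.28   1.22  -0.29] -16.450353665203362
[[-0.22  0.15 -0.13  0.74]
 [-0.38 -0.18 -0.68  0.47]]
```

```bash
python3 -m inch '[{"gripper":0.6,"dx":0.0,"dy":0.0,"dz":-0.03,"wx":0.0,"wy":0.0,"wz":1.5},{"gripper":0.6,"dx":0.0,"dy":0.0,"dz":-0.06,"wx":0.0,"wy":0.0,"wz":1.5},{"gripper":0.6,"dx":0.0,"dy":0.0,"dz":-0.09,"wx":0.0,"wy":0.0,"wz":1.5},{"gripper":0.6,"dx":0.0,"dy":0.0,"dz":-0.12,"wx":0.0,"wy":0.0,"wz":1.5},{"gripper":0.6,"dx":0.0,"dy":0.0,"dz":-0.15,"wx":0.0,"wy":0.0,"wz":1.5}]' 30
for k in 1 2; do python3 -m inch '[{"gripper":0.0,"dx":0.0,"dy":0.0,"dz":0.0,"wx":0.0,"wy":0.0,"wz":0.0},{"gripper":0.0,"dx":0.0,"dy":0.0,"dz":0.0,"wx":0.0,"wy":0.0,"wz":0.0},{"gripper":0.0,"dx":0.0,"dy":0.0,"dz":0.0,"wx":0.0,"wy":0.0,"wz":0.0},{"gripper":0.0,"dx":0.0,"dy":0.0,"dz":0.0,"wx":0.0,"wy":0.0,"wz":0.0},{"gripper":0.0,"dx":0.0,"dy":0.0,"dz":0.0,"wx":0.0,"wy":0.0,"wz":0.0}]' 30; done
```

```text
clock: 2.28
eef_pos: [534.2, -0.3, 54.0]
eef_rot: [-3.142, -0.0, 2.851]
wrist_force: [0.6, 0.1, 0.0]
finger_gap: 56.7
finger_force: 0.0
clock: 2.7
eef_pos: [535.3, -0.5, 57.2]
eef_rot: [3.141, 0.003, 2.85]
wrist_force: [0.7, 0.2, 0.6]
finger_gap: 26.8
finger_force: 0.0
clock: 3.12
eef_pos: [535.2, 0.7, 56.3]
eef_rot: [3.139, 0.002, 2.85]
wrist_force: [2.2, 9.2, 3.2]
finger_gap: 14.1
finger_force: 29.7
```

```bash
python3 -m inch '[{"gripper":0.0,"dx":0.0,"dy":0.0,"dz":0.01,"wx":0.0,"wy":0.0,"wz":0.0},{"gripper":0.0,"dx":0.0,"dy":0.0,"dz":0.03,"wx":0.0,"wy":0.0,"wz":0.0},{"gripper":0.0,"dx":0.0,"dy":0.0,"dz":0.05,"wx":0.0,"wy":0.0,"wz":0.0},{"gripper":0.0,"dx":0.0,"dy":0.0,"dz":0.08,"wx":0.0,"wy":0.0,"wz":0.0},{"gripper":0.0,"dx":0.0,"dy":0.0,"dz":0.11,"wx":0.0,"wy":0.0,"wz":0.0}]' 30
for k in 1 2; do python3 -m inch '[{"gripper":0.0,"dx":0.004,"dy":0.028,"dz":0.0,"wx":0.0,"wy":0.0,"wz":-0.8},{"gripper":0.0,"dx":0.008,"dy":0.056,"dz":0.0,"wx":0.0,"wy":0.0,"wz":-1.6},{"gripper":0.0,"dx":0.012,"dy":0.084,"dz":0.0,"wx":0.0,"wy":0.0,"wz":-2.4},{"gripper":0.0,"dx":0.016,"dy":0.112,"dz":0.0,"wx":0.0,"wy":0.0,"wz":-3.2},{"gripper":0.0,"dx":0.019,"dy":0.14,"dz":0.0,"wx":0.0,"wy":0.0,"wz":-4.3}]' 30; done
python3 -m inch '[{"gripper":0.0,"dx":0.0,"dy":0.0,"dz":0.0,"wx":0.0,"wy":0.0,"wz":0.0},{"gripper":0.0,"dx":0.0,"dy":0.0,"dz":0.0,"wx":0.0,"wy":0.0,"wz":0.0},{"gripper":0.0,"dx":0.0,"dy":0.0,"dz":0.0,"wx":0.0,"wy":0.0,"wz":0.0},{"gripper":0.0,"dx":0.0,"dy":0.0,"dz":0.0,"wx":0.0,"wy":0.0,"wz":0.0},{"gripper":0.0,"dx":0.0,"dy":0.0,"dz":0.0,"wx":0.0,"wy":0.0,"wz":0.0}]'
python3 - <<'E'
from cell import manip
from crop import *
a=manip.camera("top");b=manip.camera("side")
cv2.imwrite("pics/t2.png",a);cv2.imwrite("pics/s2.png",b)
cv2.imwrite("pics/c3.png",np.hstack([tile(a,170,200,80,120,4),tile(b,260,255,120,150,4)[:480]]))
E
```

```text
clock: 3.53
eef_pos: [533.9, -0.4, 166.5]
eef_rot: [-3.141, -0.001, 2.85]
wrist_force: [0.5, 0.3, -0.0]
finger_gap: 14.0
finger_force: 30.0
clock: 3.95
eef_pos: [553.5, 140.9, 165.8]
eef_rot: [3.141, 0.0, 2.775]
wrist_force: [-0.7, -0.2, -0.1]
finger_gap: 14.0
finger_force: 30.0
clock: 4.37
eef_pos: [572.4, 281.0, 165.7]
eef_rot: [3.142, 0.0, 2.7]
wrist_force: [0.2, -0.3, -1.2]
finger_gap: 13.8
finger_force: 30.0
clock: 4.78
eef_pos: [572.6, 278.6, 165.7]
eef_rot: [3.142, 0.0, 2.699]
wrist_force: [0.3, -0.5, -1.0]
finger_gap: 13.8
finger_force: 30.0
```

View pics/c3.png

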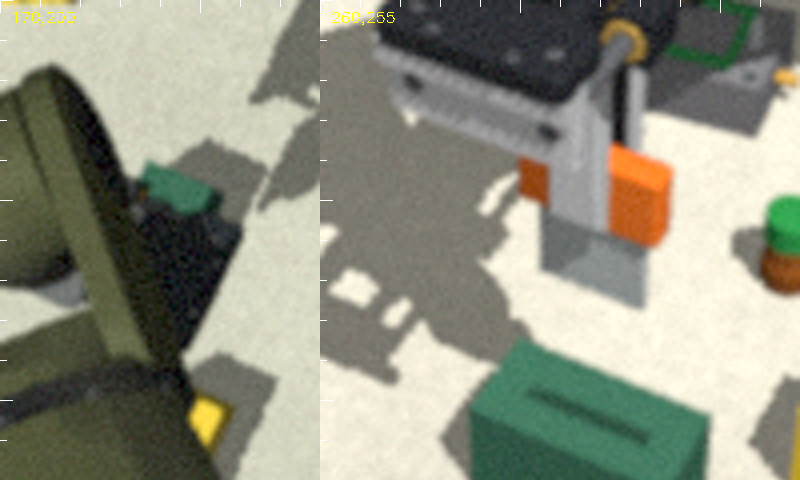

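The side view shows the scraper gripped squarely above the holder: blade lower corners at (315,322) and (340.5,332), slot ends at (312.5,353) and (342,365). Next I'll work out the offset between the two.

```bash
cat > m3.py <<'E'
from fit import *
np.set_printoptions(precision=2,suppress=True)
s=lambda x,y:np.array((260+(x-320)/4,255+y/4))
H=[((45,-22,54),s(520,338)),((45,22,54),s(470,408)),((-45,-22,54),s(711,416)),((28,0,54),s(528,390)),((-28,0,54),s(650,442))]
H2=[((45,22,54),(297.5,356.25)),((45,-22,54),(310.5,340)),((-45,-22,54),(357.5,359)),((-45,22,54),(346.25,377.5)),((0,0,54),(327.5,359.25))]
for h in (H,H2,H+H2):
    p,r=fit([("side",m,u) for m,u in h],[572,280,-.44]);print("holder side",p,np.degrees(p[2]),r.tolist() if 0 else r.T)
yaw=2.70-np.pi
def pts(q,ms):
    x,y,pit=q;c,sn=np.cos(yaw),np.sin(yaw);cp,sp=np.cos(pit),np.sin(pit);o=[]
    for X,Y,Z in ms:
        Zr=Z-57  # about grip point
        xx=cp*X+sp*Zr;zz=-sp*X+cp*Zr+57
        o.append([x+c*xx-sn*Y,y+sn*xx+c*Y,122+zz])
    return proj("side",o)
ms=[(23,2,0),(-23,2,0),(-30,7,40),(30,7,40),(-30,-7,74)]
us=np.array([s(541,268),s(642,308),s(652,247),s(520,195),s(672,168)])
f=lambda q:(pts(q,ms)-us).ravel()
r=least_squares(f,[572,280,0]);print("scraper",r.x,f(r.x).reshape(-1,2).T)
print("pred at commanded",f([572.4,279.6,0]).reshape(-1,2).T)
E
python3 m3.py
```

```text
holder side [572.85 284.65  -0.43] -24.839903022314157 [[-0.07 -0.69  0.15  0.36  0.15]
 [-0.02  0.4   0.49 -0.44 -0.48]]
holder side [572.53 283.59  -0.44] -25.001722667903074 [[-0.43 -0.27  0.6   0.11  0.02]
 [ 0.59 -1.02  0.06  1.11 -1.3 ]]
holder side [572.68 284.25  -0.43] -24.801191283320083 [[ 0.03 -0.57  0.25  0.48  0.26 -0.57 -0.47  0.5   0.1  -0.09]
 [-0.18  0.23  0.29 -0.62 -0.69  0.98 -0.68  0.29  1.39 -0.99]]
scraper [573.37 277.33   0.01] [[-0.75  0.03  0.96 -1.3   0.96]
 [ 0.    0.48  0.97  0.3  -1.97]]
pred at commanded [[-0.41  0.44  1.53 -0.84  1.67]
 [ 0.96  1.6   2.16  1.28 -0.77]]
```

```bash
python3 -m inch '[{"gripper":0.0,"dx":0.0,"dy":0.001,"dz":-0.015,"wx":0.0,"wy":0.0,"wz":0.3},{"gripper":0.0,"dx":0.0,"dy":0.002,"dz":-0.03,"wx":0.0,"wy":0.0,"wz":0.3},{"gripper":0.0,"dx":0.0,"dy":0.003,"dz":-0.045,"wx":0.0,"wy":0.0,"wz":0.3},{"gripper":0.0,"dx":0.0,"dy":0.003,"dz":-0.058,"wx":0.0,"wy":0.0,"wz":0.3},{"gripper":0.0,"dx":0.0,"dy":0.003,"dz":-0.058,"wx":0.0,"wy":0.0,"wz":0.3}]'
python3 - <<'E'
from cell import manip
from crop import *
b=manip.camera("side")
cv2.imwrite("pics/s3.png",b)
cv2.imwrite("pics/c4.png",tile(b,285,295,90,85,8)[:600])
from m3 import fit
import numpy as np
T=[((45,22,54),(207.5,240.5)),((45,-22,54),(225.5,248)),((-45,-22,54),(208.2,279.5)),((-45,22,54),(192,272.5)),((0,0,54),(207,259.5)),((26,0,54),(211,249.5)),((-26,0,54),(203,269.5))]
print("TOP",fit([("top",m,np.array(u)) for m,u in T],[572,280,-.44])[0])
E
```

```text
clock: 5.3
eef_pos: [571.4, 281.8, 104.7]
eef_rot: [-3.139, -0.003, 2.705]
wrist_force: [0.3, -0.7, -1.4]
finger_gap: 13.7
finger_force: 30.0
holder side [572.85 284.65  -0.43] -24.839903022314157 [[-0.07 -0.69  0.15  0.36  0.15]
 [-0.02  0.4   0.49 -0.44 -0.48]]
holder side [572.53 283.59  -0.44] -25.001722667903074 [[-0.43 -0.27  0.6   0.11  0.02]
 [ 0.59 -1.02  0.06  1.11 -1.3 ]]
holder side [572.68 284.25  -0.43] -24.801191283320083 [[ 0.03 -0.57  0.25  0.48  0.26 -0.57 -0.47  0.5   0.1  -0.09]
 [-0.18  0.23  0.29 -0.62 -0.69  0.98 -0.68  0.29  1.39 -0.99]]
scraper [573.37 277.33   0.01] [[-0.75  0.03  0.96 -1.3   0.96]
 [ 0.    0.48  0.97  0.3  -1.97]]
pred at commanded [[-0.41  0.44  1.53 -0.84  1.67]
 [ 0.96  1.6   2.16  1.28 -0.77]]
TOP [570.64 280.19  -0.44]
```

View pics/c4.png

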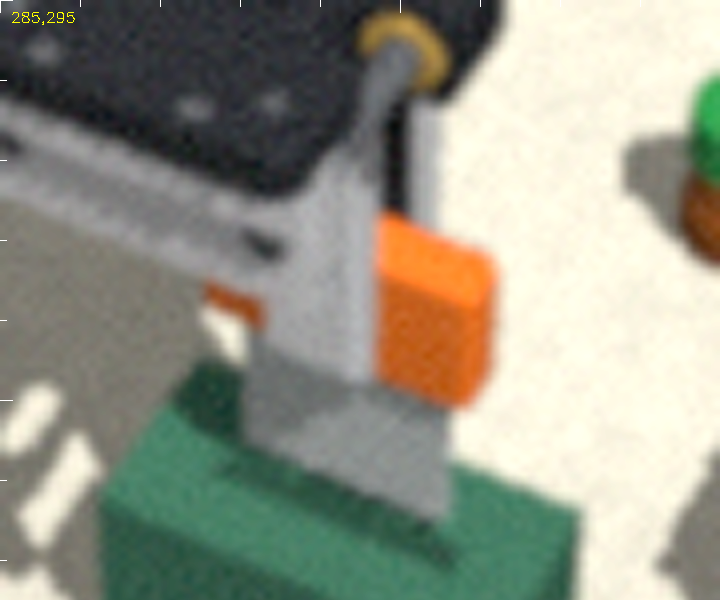

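```bash
cat >> fit.py <<'E'
def unproj(n,u,z):
    i=C[n];d=np.linalg.solve(i["camera_matrix"]@i["R"],[u[0],u[1],1]);c=-i["R"].T@i["t"]
    return c+d*(z-c[2])/d[2]
E
python3 - <<'E'
from fit import *
s=lambda x,y:(285+x/8,295+y/8)
a,b=unproj("side",s(245,445),64),unproj("side",s(447,522),64)
l,r=unproj("side",s(222,463),54),unproj("side",s(457,557),54)
n=np.array([.426,.905,0])
print(a,b,np.linalg.norm(b-a),(a+b)/2-2*n);print(l,r,np.linalg.norm(r-l),(l+r)/2)
print((unproj("side",(327.4,359),54)))
print(proj("side",[(572.4,282.6,64),(572.4,282.6,63),(572.4,283.6,64)]))
E
```

```text
[592.46291698 277.98171605  64.        ] [550.64997821 295.12500719  64.        ] 45.19086499933918 [570.70444759 284.74336162  64.        ]
[597.49146568 274.57536775  54.        ] [548.30044722 295.68194421  54.        ] 53.527972747768054 [572.89595645 285.12865598  54.        ]
[572.62208794 285.78021761  54.        ]
[[327.71480492 353.45097512]
 [327.70605065 353.85580399]
 [327.68568273 353.93261899]]
```

```bash
python3 -m inch '[{"gripper":0.0,"dx":0.0015,"dy":0.0005,"dz":0.0,"wx":0.0,"wy":0.0,"wz":0.0},{"gripper":0.0,"dx":0.0015,"dy":0.0005,"dz":-0.004,"wx":0.0,"wy":0.0,"wz":0.0},{"gripper":0.0,"dx":0.0015,"dy":0.0005,"dz":-0.008,"wx":0.0,"wy":0.0,"wz":0.0},{"gripper":0.0,"dx":0.0015,"dy":0.0005,"dz":-0.012,"wx":0.0,"wy":0.0,"wz":0.0},{"gripper":0.0,"dx":0.0015,"dy":0.0005,"dz":-0.016,"wx":0.0,"wy":0.0,"wz":0.0}]' 
python3 -m inch '[{"gripper":0.0,"dx":0.0,"dy":0.0,"dz":0.0,"wx":0.0,"wy":0.0,"wz":0.0},{"gripper":0.0,"dx":0.0,"dy":0.0,"dz":0.0,"wx":0.0,"wy":0.0,"wz":0.0},{"gripper":0.0,"dx":0.0,"dy":0.0,"dz":0.0,"wx":0.0,"wy":0.0,"wz":0.0},{"gripper":0.0,"dx":0.0,"dy":0.0,"dz":0.0,"wx":0.0,"wy":0.0,"wz":0.0},{"gripper":0.0,"dx":0.0,"dy":0.0,"dz":0.0,"wx":0.0,"wy":0.0,"wz":0.0}]'
```

```text
clock: 5.77
eef_pos: [573.9, 283.1, 91.2]
eef_rot: [3.141, 0.0, 2.706]
wrist_force: [-0.1, 0.2, -0.4]
finger_gap: 13.8
finger_force: 30.0
clock: 6.18
eef_pos: [574.0, 283.1, 91.7]
eef_rot: [3.141, 0.0, 2.705]
wrist_force: [0.6, 1.1, -0.7]
finger_gap: 13.8
finger_force: 30.0
```

```bash
python3 -m inch '[{"gripper":0.0,"dx":0.0,"dy":0.0,"dz":-0.006,"wx":0.0,"wy":0.0,"wz":0.0},{"gripper":0.0,"dx":0.0,"dy":0.0,"dz":-0.012,"wx":0.0,"wy":0.0,"wz":0.0},{"gripper":0.0,"dx":0.0,"dy":0.0,"dz":-0.018,"wx":0.0,"wy":0.0,"wz":0.0},{"gripper":0.0,"dx":0.0,"dy":0.0,"dz":-0.024,"wx":0.0,"wy":0.0,"wz":0.0},{"gripper":0.0,"dx":0.0,"dy":0.0,"dz":-0.028,"wx":0.0,"wy":0.0,"wz":0.0}]' 
python3 -m inch '[{"gripper":0.0,"dx":0.0,"dy":0.0,"dz":-0.001,"wx":0.0,"wy":0.0,"wz":0.0},{"gripper":0.0,"dx":0.0,"dy":0.0,"dz":-0.002,"wx":0.0,"wy":0.0,"wz":0.0},{"gripper":0.0,"dx":0.0,"dy":0.0,"dz":-0.003,"wx":0.0,"wy":0.0,"wz":0.0},{"gripper":0.0,"dx":0.0,"dy":0.0,"dz":-0.004,"wx":0.0,"wy":0.0,"wz":0.0},{"gripper":0.0,"dx":0.0,"dy":0.0,"dz":-0.005,"wx":0.0,"wy":0.0,"wz":0.0}]'
```

```text
clock: 6.6
eef_pos: [573.6, 282.9, 62.2]
eef_rot: [-3.141, -0.001, 2.705]
wrist_force: [0.4, 0.1, -1.4]
finger_gap: 13.7
finger_force: 30.0
clock: 7.02
eef_pos: [574.0, 283.1, 58.6]
eef_rot: [3.141, 0.0, 2.706]
wrist_force: [0.6, -0.8, -0.9]
finger_gap: 13.6
finger_force: 30.0
```

```bash
for k in 1 2; do python3 -m inch '[{"gripper":0.0,"dx":0.0,"dy":0.0,"dz":-0.0003,"wx":0.0,"wy":0.0,"wz":0.0},{"gripper":0.0,"dx":0.0,"dy":0.0,"dz":-0.0006,"wx":0.0,"wy":0.0,"wz":0.0},{"gripper":0.0,"dx":0.0,"dy":0.0,"dz":-0.0009,"wx":0.0,"wy":0.0,"wz":0.0},{"gripper":0.0,"dx":0.0,"dy":0.0,"dz":-0.0009,"wx":0.0,"wy":0.0,"wz":0.0},{"gripper":0.0,"dx":0.0,"dy":0.0,"dz":-0.0009,"wx":0.0,"wy":0.0,"wz":0.0}]'; done
```

```text
clock: 7.43
eef_pos: [574.0, 283.1, 58.3]
eef_rot: [3.141, 0.0, 2.706]
wrist_force: [-4.2, -1.8, 6.1]
finger_gap: 13.9
finger_force: 30.0
clock: 7.85
eef_pos: [574.0, 283.1, 58.2]
eef_rot: [3.141, 0.001, 2.706]
wrist_force: [-7.5, -3.0, 14.2]
finger_gap: 14.1
finger_force: 30.0
```

```bash
python3 -m inch '[{"gripper":0.4,"dx":0.0,"dy":0.0,"dz":0.0,"wx":0.0,"wy":0.0,"wz":0.0},{"gripper":0.4,"dx":0.0,"dy":0.0,"dz":0.0,"wx":0.0,"wy":0.0,"wz":0.0},{"gripper":0.4,"dx":0.0,"dy":0.0,"dz":0.0,"wx":0.0,"wy":0.0,"wz":0.0},{"gripper":0.4,"dx":0.0,"dy":0.0,"dz":0.0,"wx":0.0,"wy":0.0,"wz":0.0},{"gripper":0.4,"dx":0.0,"dy":0.0,"dz":0.01,"wx":0.0,"wy":0.0,"wz":0.0}]'
python3 -m inch '[{"gripper":0.5,"dx":0.0,"dy":0.0,"dz":0.03,"wx":0.0,"wy":0.0,"wz":0.0},{"gripper":0.5,"dx":0.0,"dy":0.0,"dz":0.06,"wx":0.0,"wy":0.0,"wz":0.0},{"gripper":0.5,"dx":0.0,"dy":0.0,"dz":0.09,"wx":0.0,"wy":0.0,"wz":0.0},{"gripper":0.5,"dx":0.0,"dy":0.0,"dz":0.12,"wx":0.0,"wy":0.0,"wz":0.0},{"gripper":0.5,"dx":0.0,"dy":0.0,"dz":0.14,"wx":0.0,"wy":0.0,"wz":0.0}]'
python3 - <<'E'
from cell import manip
from crop import *
b=manip.camera("side");a=manip.camera("top")
cv2.imwrite("pics/s4.png",b);cv2.imwrite("pics/t4.png",a)
cv2.imwrite("pics/c5.png",np.hstack([tile(b,285,310,90,85,6)[:500],tile(b,295,170,90,110,3)[:500].repeat(1,0) if 0 else np.zeros((500,1,3),np.uint8)]))
E
```

```text
clock: 8.27
eef_pos: [573.0, 282.7, 64.9]
eef_rot: [-3.139, -0.002, 2.705]
wrist_force: [0.7, -1.2, -0.5]
finger_gap: 37.8
finger_force: 0.0
clock: 8.68
eef_pos: [574.3, 283.3, 210.8]
eef_rot: [3.139, 0.002, 2.705]
wrist_force: [-0.5, 0.0, -0.1]
finger_gap: 47.0
finger_force: 0.0
```

View pics/c5.png

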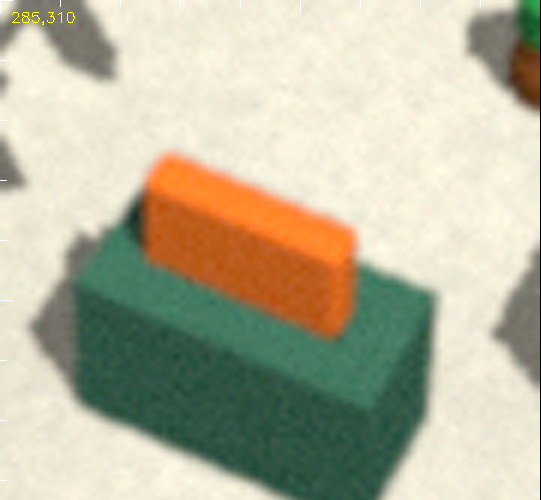

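The side crop shows the scraper in the slot, with the handle resting on the block or nearly so. Its lower front edge runs from (309,353) to (341,366). I'll confirm it is home by touching the handle top with closed fingers.

```bash
python3 -m inch '[{"gripper":0.0,"dx":0.0,"dy":0.0,"dz":-0.02,"wx":0.0,"wy":0.0,"wz":0.0},{"gripper":0.0,"dx":0.0,"dy":0.0,"dz":-0.04,"wx":0.0,"wy":0.0,"wz":0.0},{"gripper":0.0,"dx":0.0,"dy":0.0,"dz":-0.06,"wx":0.0,"wy":0.0,"wz":0.0},{"gripper":0.0,"dx":0.0,"dy":0.0,"dz":-0.08,"wx":0.0,"wy":0.0,"wz":0.0},{"gripper":0.0,"dx":0.0,"dy":0.0,"dz":-0.09,"wx":0.0,"wy":0.0,"wz":0.0}]'
python3 -m inch '[{"gripper":0.0,"dx":0.0,"dy":0.0,"dz":0.0,"wx":0.0,"wy":0.0,"wz":0.0},{"gripper":0.0,"dx":0.0,"dy":0.0,"dz":-0.01,"wx":0.0,"wy":0.0,"wz":0.0},{"gripper":0.0,"dx":0.0,"dy":0.0,"dz":-0.02,"wx":0.0,"wy":0.0,"wz":0.0},{"gripper":0.0,"dx":0.0,"dy":0.0,"dz":-0.025,"wx":0.0,"wy":0.0,"wz":0.0},{"gripper":0.0,"dx":0.0,"dy":0.0,"dz":-0.025,"wx":0.0,"wy":0.0,"wz":0.0}]'
for k in 1 2; do python3 -m inch '[{"gripper":0.0,"dx":0.0,"dy":0.0,"dz":-0.0005,"wx":0.0,"wy":0.0,"wz":0.0},{"gripper":0.0,"dx":0.0,"dy":0.0,"dz":-0.001,"wx":0.0,"wy":0.0,"wz":0.0},{"gripper":0.0,"dx":0.0,"dy":0.0,"dz":-0.0015,"wx":0.0,"wy":0.0,"wz":0.0},{"gripper":0.0,"dx":0.0,"dy":0.0,"dz":-0.002,"wx":0.0,"wy":0.0,"wz":0.0},{"gripper":0.0,"dx":0.0,"dy":0.0,"dz":-0.002,"wx":0.0,"wy":0.0,"wz":0.0}]';done
```

```text
clock: 9.2
eef_pos: [572.8, 282.6, 113.6]
eef_rot: [-3.139, -0.003, 2.706]
wrist_force: [0.0, 1.6, 0.5]
finger_gap: 16.9
finger_force: 0.0
clock: 9.62
eef_pos: [573.5, 282.9, 90.5]
eef_rot: [-3.14, -0.001, 2.706]
wrist_force: [-0.7, -0.3, -0.9]
finger_gap: 0.5
finger_force: 0.0
clock: 10.03
eef_pos: [574.0, 283.1, 89.8]
eef_rot: [3.141, 0.0, 2.705]
wrist_force: [-0.2, -0.0, 0.3]
finger_gap: 0.3
finger_force: 0.0
clock: 10.45
eef_pos: [574.1, 283.3, 88.3]
eef_rot: [3.141, 0.0, 2.706]
wrist_force: [-2.6, -0.7, 5.1]
finger_gap: -0.0
finger_force: 2.8
```

```bash
python3 -m inch '[{"gripper":0.0,"dx":0.0,"dy":0.0,"dz":-0.0005,"wx":0.0,"wy":0.0,"wz":0.0},{"gripper":0.0,"dx":0.0,"dy":0.0,"dz":-0.001,"wx":0.0,"wy":0.0,"wz":0.0},{"gripper":0.0,"dx":0.0,"dy":0.0,"dz":-0.001,"wx":0.0,"wy":0.0,"wz":0.0},{"gripper":0.0,"dx":0.0,"dy":0.0,"dz":-0.001,"wx":0.0,"wy":0.0,"wz":0.0},{"gripper":0.0,"dx":0.0,"dy":0.0,"dz":-0.001,"wx":0.0,"wy":0.0,"wz":0.0}]'
python3 -m inch '[{"gripper":0.0,"dx":0.0,"dy":0.0,"dz":0.02,"wx":0.0,"wy":0.0,"wz":0.0},{"gripper":0.0,"dx":0.0,"dy":0.0,"dz":0.05,"wx":0.0,"wy":0.0,"wz":0.0},{"gripper":0.5,"dx":0.0,"dy":0.0,"dz":0.08,"wx":0.0,"wy":0.0,"wz":0.0},{"gripper":0.5,"dx":0.0,"dy":0.0,"dz":0.11,"wx":0.0,"wy":0.0,"wz":0.0},{"gripper":0.5,"dx":0.0,"dy":0.0,"dz":0.12,"wx":0.0,"wy":0.0,"wz":0.0}]'
for k in 1 2 3 4; do python3 -m inch '[{"gripper":0.5,"dx":0.0,"dy":-0.0277,"dz":0.0,"wx":0.0,"wy":0.0,"wz":-6.65},{"gripper":0.5,"dx":0.0,"dy":-0.0554,"dz":0.0,"wx":0.0,"wy":0.0,"wz":-13.3},{"gripper":0.5,"dx":0.0,"dy":-0.083,"dz":0.0,"wx":0.0,"wy":0.0,"wz":-19.95},{"gripper":0.5,"dx":0.0,"dy":-0.1107,"dz":0.0,"wx":0.0,"wy":0.0,"wz":-26.6},{"gripper":0.5,"dx":0.0,"dy":-0.1383,"dz":0.0,"wx":0.0,"wy":0.0,"wz":-33.25}]'; done
python3 -m inch '[{"gripper":0.5,"dx":0.0,"dy":0.0,"dz":0.0,"wx":0.0,"wy":0.0,"wz":0.0},{"gripper":0.5,"dx":0.0,"dy":0.0,"dz":0.0,"wx":0.0,"wy":0.0,"wz":0.0},{"gripper":0.5,"dx":0.0,"dy":0.0,"dz":0.0,"wx":0.0,"wy":0.0,"wz":0.0},{"gripper":0.5,"dx":0.0,"dy":0.0,"dz":0.0,"wx":0.0,"wy":0.0,"wz":0.0},{"gripper":0.5,"dx":0.0,"dy":0.0,"dz":0.0,"wx":0.0,"wy":0.0,"wz":0.0}]'
python3 - <<'E'
from cell import manip
from crop import *
b=manip.camera("side");a=manip.camera("top")
cv2.imwrite("pics/s5.png",b);cv2.imwrite("pics/t5.png",a)
cv2.imwrite("pics/c6.png",np.vstack([np.hstack([tile(b,285,320,80,60,5),tile(b,302,145,80,60,5)]),np.hstack([tile(b,302,225,80,60,5),tile(a,285,235,80,60,5)])]))
E
```

```text
clock: 10.87
eef_pos: [574.3, 283.5, 88.3]
eef_rot: [3.14, 0.001, 2.706]
wrist_force: [-4.4, -1.9, 13.3]
finger_gap: 0.4
finger_force: 6.2
clock: 11.28
eef_pos: [574.9, 283.5, 211.5]
eef_rot: [3.137, 0.004, 2.705]
wrist_force: [-0.2, -0.1, 0.6]
finger_gap: 17.0
finger_force: 0.0
clock: 11.7
eef_pos: [573.5, 143.5, 205.9]
eef_rot: [-3.141, -0.0, 2.12]
wrist_force: [-0.5, 0.2, -1.0]
finger_gap: 46.3
finger_force: 0.0
clock: 12.12
eef_pos: [573.6, 5.1, 206.0]
eef_rot: [-3.141, -0.0, 1.539]
wrist_force: [0.4, 0.5, -0.3]
finger_gap: 47.2
finger_force: 0.0
clock: 12.53
eef_pos: [573.6, -133.2, 205.9]
eef_rot: [-3.141, 0.0, 0.959]
wrist_force: [0.8, 0.4, 0.3]
finger_gap: 47.4
finger_force: 0.0
clock: 12.95
eef_pos: [573.6, -271.4, 205.8]
eef_rot: [-3.141, 0.0, 0.378]
wrist_force: [-0.0, -0.1, 0.9]
finger_gap: 47.0
finger_force: 0.0
clock: 13.37
eef_pos: [574.1, -269.2, 206.7]
eef_rot: [3.142, -0.0, 0.386]
wrist_force: [0.7, -0.2, 0.7]
finger_gap: 46.9
finger_force: 0.0
```

View pics/c6.png

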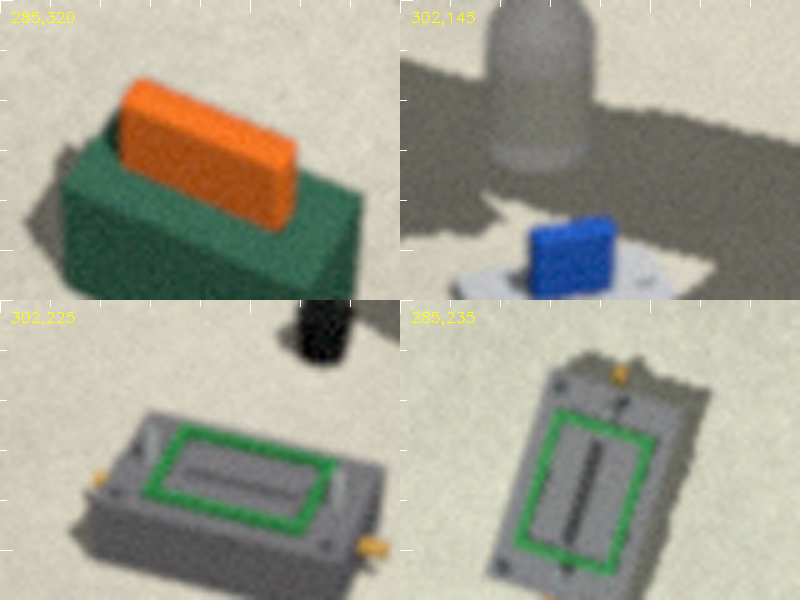

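Scraper sits home with its handle on the green block. The base is now clear: channel at top (324.6,263.6) to (319,283.6), dowel tips in the side view at about (332,250) and (370,259). Next is the cover grasp and a base refit.

```bash
python3 -m inch '[{"gripper":0.5,"dx":0.0005,"dy":0.0,"dz":-0.03,"wx":0.0,"wy":0.0,"wz":0.0},{"gripper":0.5,"dx":0.0005,"dy":0.0,"dz":-0.06,"wx":0.0,"wy":0.0,"wz":0.0},{"gripper":0.5,"dx":0.0005,"dy":0.0,"dz":-0.09,"wx":0.0,"wy":0.0,"wz":0.0},{"gripper":0.5,"dx":0.0005,"dy":0.0,"dz":-0.12,"wx":0.0,"wy":0.0,"wz":0.0},{"gripper":0.5,"dx":0.0005,"dy":0.0,"dz":-0.14,"wx":0.0,"wy":0.0,"wz":0.0}]'
python3 -m inch '[{"gripper":0.5,"dx":0.0,"dy":0.0,"dz":-0.01,"wx":0.0,"wy":0.0,"wz":0.0},{"gripper":0.5,"dx":0.0,"dy":0.0,"dz":-0.02,"wx":0.0,"wy":0.0,"wz":0.0},{"gripper":0.5,"dx":0.0,"dy":0.0,"dz":-0.03,"wx":0.0,"wy":0.0,"wz":0.0},{"gripper":0.5,"dx":0.0,"dy":0.0,"dz":-0.04,"wx":0.0,"wy":0.0,"wz":0.0},{"gripper":0.5,"dx":0.0,"dy":0.0,"dz":-0.047,"wx":0.0,"wy":0.0,"wz":0.0}]'
for k in 1 2 3; do python3 -m inch '[{"gripper":0.0,"dx":0.0,"dy":0.0,"dz":0.0,"wx":0.0,"wy":0.0,"wz":0.0},{"gripper":0.0,"dx":0.0,"dy":0.0,"dz":0.0,"wx":0.0,"wy":0.0,"wz":0.0},{"gripper":0.0,"dx":0.0,"dy":0.0,"dz":0.0,"wx":0.0,"wy":0.0,"wz":0.0},{"gripper":0.0,"dx":0.0,"dy":0.0,"dz":0.0,"wx":0.0,"wy":0.0,"wz":0.0},{"gripper":0.0,"dx":0.0,"dy":0.0,"dz":0.0,"wx":0.0,"wy":0.0,"wz":0.0}]' 45; done
cat > m4.py <<'E'
from fit import *
np.set_printoptions(precision=2,suppress=True)
R=((1,1),(1,-1),(-1,-1),(-1,1))
tp=[((a*36,b*26,38),u) for (a,b),u in zip(R,[(316.6,256.6),(336.6,263),(328,290),(308,284)])]+[((55,35,34),(315.6,248.6)),((-55,35,34),(303,290)),((26,0,34),(324.6,263.6)),((-26,0,34),(319,283.6))]
sd=[((a*36,b*26,38),u) for (a,b),u in zip(R,[(330.6,264),(339,250),(370,257.4),(363,271.6)])]+[((55,-35,34),(332.4,247.4)),((-55,-35,34),(379,258.4)),((26,0,34),(340,259)),((-26,0,34),(361.4,264.4)),((42,0,52),(332,249.6)),((-42,0,52),(369.6,259))]
o=lambda n,l:[(n,m,np.array(u)) for m,u in l]
for k,v in (("top",o("top",tp)),("side",o("side",sd)),("both",o("top",tp)+o("side",sd))):
    p,r=fit(v,[536,0,-.28]);print(k,p,np.degrees(p[2]),r.T)
E
python3 m4.py
```

```text
clock: 13.88
eef_pos: [573.6, -269.2, 63.8]
eef_rot: [-3.14, 0.002, 0.385]
wrist_force: [-0.1, -0.9, -0.3]
finger_gap: 47.1
finger_force: 0.0
clock: 14.3
eef_pos: [574.6, -270.2, 19.2]
eef_rot: [3.141, -0.0, 0.384]
wrist_force: [-0.8, -0.3, 0.5]
finger_gap: 47.1
finger_force: 0.0
clock: 14.72
eef_pos: [574.7, -270.3, 20.2]
eef_rot: [3.141, -0.001, 0.384]
wrist_force: [-0.8, -0.3, -0.3]
finger_gap: 16.9
finger_force: 0.0
clock: 15.13
eef_pos: [574.7, -270.3, 20.2]
eef_rot: [3.141, -0.001, 0.384]
wrist_force: [-1.1, -0.0, 5.6]
finger_gap: 15.6
finger_force: 45.0
clock: 15.55
eef_pos: [574.7, -270.3, 20.2]
eef_rot: [3.141, -0.001, 0.384]
wrist_force: [0.1, -0.0, 4.9]
finger_gap: 16.0
finger_force: 45.0
top [535.02  -0.88  -0.31] -17.802474211591434 [[ 0.01 -0.02  0.03 -0.02 -0.19 -0.75  0.76  0.18]
 [-0.12 -0.31  0.45  0.19 -0.36  0.43 -0.11 -0.15]]
side [536.48   3.93  -0.32] -18.108670636275527 [[-0.14 -0.26  0.11 -0.08 -0.35  0.6  -1.02  0.57  0.21  0.17]
 [-0.56 -0.34 -0.2  -0.02 -0.5  -0.12 -0.07  0.2   1.05  0.73]]
both [535.86   0.82  -0.31] -18.0348917740828 [[-0.61 -0.66 -0.73 -0.75 -0.77 -1.51  0.11 -0.55  0.22  0.03  0.35  0.22
  -0.05  0.81 -0.7   0.84  0.54  0.43]
 [-0.48 -0.58  0.14 -0.2  -0.72  0.02 -0.43 -0.49 -1.45 -1.17 -1.09 -0.98
  -1.3  -1.01 -0.93 -0.72  0.2  -0.19]]
```

```bash
python3 -m inch '[{"gripper":0.0,"dx":0.0,"dy":0.0,"dz":0.01,"wx":0.0,"wy":0.0,"wz":0.0},{"gripper":0.0,"dx":0.0,"dy":0.0,"dz":0.04,"wx":0.0,"wy":0.0,"wz":0.0},{"gripper":0.0,"dx":0.0,"dy":0.0,"dz":0.07,"wx":0.0,"wy":0.0,"wz":0.0},{"gripper":0.0,"dx":0.0,"dy":0.0,"dz":0.1,"wx":0.0,"wy":0.0,"wz":0.0},{"gripper":0.0,"dx":0.0,"dy":0.0,"dz":0.12,"wx":0.0,"wy":0.0,"wz":0.0}]' 45
for k in 1 2; do python3 -m inch '[{"gripper":0.0,"dx":-0.0037,"dy":0.027,"dz":0.0,"wx":0.0,"wy":0.0,"wz":-4.0},{"gripper":0.0,"dx":-0.0075,"dy":0.054,"dz":0.0,"wx":0.0,"wy":0.0,"wz":-8.0},{"gripper":0.0,"dx":-0.0112,"dy":0.082,"dz":0.0,"wx":0.0,"wy":0.0,"wz":-12.0},{"gripper":0.0,"dx":-0.015,"dy":0.109,"dz":0.0,"wx":0.0,"wy":0.0,"wz":-16.0},{"gripper":0.0,"dx":-0.0187,"dy":0.136,"dz":0.0,"wx":0.0,"wy":0.0,"wz":-20.0}]' 45; done
python3 -m inch '[{"gripper":0.0,"dx":0.0,"dy":0.0,"dz":-0.018,"wx":0.0,"wy":0.0,"wz":0.0},{"gripper":0.0,"dx":0.0,"dy":0.0,"dz":-0.036,"wx":0.0,"wy":0.0,"wz":0.0},{"gripper":0.0,"dx":0.0,"dy":0.0,"dz":-0.053,"wx":0.0,"wy":0.0,"wz":0.0},{"gripper":0.0,"dx":0.0,"dy":0.0,"dz":-0.053,"wx":0.0,"wy":0.0,"wz":0.0},{"gripper":0.0,"dx":0.0,"dy":0.0,"dz":-0.053,"wx":0.0,"wy":0.0,"wz":0.0}]' 45
python3 - <<'E'
from cell import manip
from crop import *
b=manip.camera("side");a=manip.camera("top")
cv2.imwrite("pics/s6.png",b);cv2.imwrite("pics/t6.png",a)
cv2.imwrite("pics/c7.png",tile(b,300,205,90,72,8))
E
```

```text
clock: 15.97
eef_pos: [574.7, -270.2, 142.9]
eef_rot: [3.14, -0.001, 0.384]
wrist_force: [0.3, -1.0, -2.0]
finger_gap: 15.7
finger_force: 45.0
clock: 16.38
eef_pos: [555.0, -132.8, 139.8]
eef_rot: [-3.141, 0.001, 0.032]
wrist_force: [-1.5, 0.6, -2.9]
finger_gap: 15.5
finger_force: 45.0
clock: 16.8
eef_pos: [536.3, 3.2, 139.9]
eef_rot: [3.142, 0.001, -0.317]
wrist_force: [0.5, -0.2, -2.8]
finger_gap: 15.8
finger_force: 45.0
clock: 17.22
eef_pos: [536.6, 1.9, 86.6]
eef_rot: [3.141, 0.002, -0.314]
wrist_force: [0.6, -0.2, -1.9]
finger_gap: 15.9
finger_force: 45.0
```

View pics/c7.png

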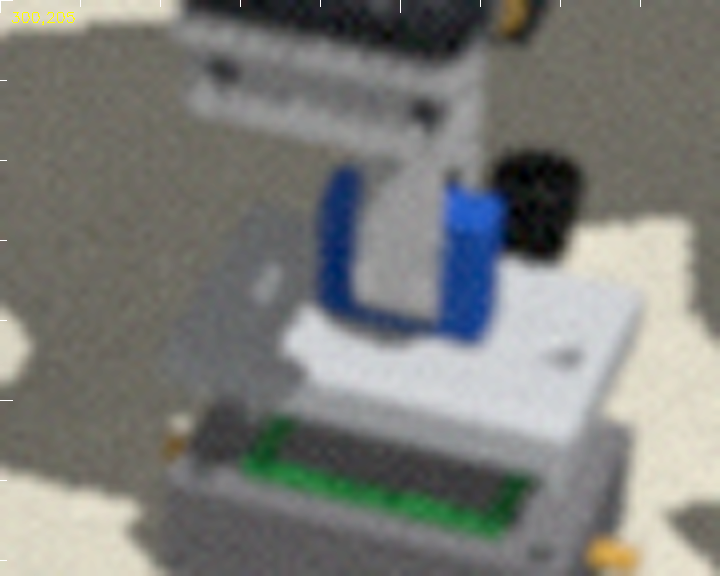

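Cover is held level above the base. Plate-top corners in the crop are (165,372), (270,203), (642,293) and (572,440), and the holes are at (267,283) and (565,356). I'll compute the offset from the base using the side camera only.

```bash
python3 - <<'E'
from fit import *
np.set_printoptions(precision=2,suppress=True)
s=lambda x,y:np.array((300+x/8,205+y/8))
v=[("side",m,s(*u)) for m,u in [((55,35,79),(165,372)),((55,-35,79),(270,203)),((-55,-35,79),(642,293)),((-55,35,79),(572,438)),((42,0,79),(267,283)),((-42,0,79),(565,356))]]
p,r=fit(v,[536,2,-.3]);print(p,np.degrees(p[2]),r.T)
c=[("side",m,s(*u)) for m,u in [((36,26,38),(243,468)),((-36,26,38),(502,537))]]
q,r=fit(c,[536,2,-.3]);print("base now",q,np.degrees(q[2]),r.T)
d=np.array([536.48,3.93])-p[:2];a=np.radians(-18)
print("shift",d,"along",d@[np.cos(a),np.sin(a)],"normal",d@[-np.sin(a),np.cos(a)])
E
```

```text
[536.34   3.83  -0.32] -18.32294047494538 [[ 0.1  -1.13  1.2   0.4  -0.81  0.09]
 [-3.2  -0.03 -0.03  1.07  0.07  0.  ]]
base now [536.26   5.12  -0.34] -19.250350174495008 [[ 0.06 -0.06]
 [ 0.04 -0.03]]
shift [0.14 0.1 ] along 0.10626033663201115 normal 0.14000195432988882
```

```bash
python3 -m inch '[{"gripper":0.0,"dx":0.0,"dy":0.0,"dz":-0.004,"wx":0.0,"wy":0.0,"wz":0.0},{"gripper":0.0,"dx":0.0,"dy":0.0,"dz":-0.008,"wx":0.0,"wy":0.0,"wz":0.0},{"gripper":0.0,"dx":0.0,"dy":0.0,"dz":-0.012,"wx":0.0,"wy":0.0,"wz":0.0},{"gripper":0.0,"dx":0.0,"dy":0.0,"dz":-0.015,"wx":0.0,"wy":0.0,"wz":0.0},{"gripper":0.0,"dx":0.0,"dy":0.0,"dz":-0.017,"wx":0.0,"wy":0.0,"wz":0.0}]'
python3 -m inch '[{"gripper":0.0,"dx":0.0,"dy":0.0,"dz":-0.001,"wx":0.0,"wy":0.0,"wz":0.0},{"gripper":0.0,"dx":0.0,"dy":0.0,"dz":-0.002,"wx":0.0,"wy":0.0,"wz":0.0},{"gripper":0.0,"dx":0.0,"dy":0.0,"dz":-0.003,"wx":0.0,"wy":0.0,"wz":0.0},{"gripper":0.0,"dx":0.0,"dy":0.0,"dz":-0.003,"wx":0.0,"wy":0.0,"wz":0.0},{"gripper":0.0,"dx":0.0,"dy":0.0,"dz":-0.003,"wx":0.0,"wy":0.0,"wz":0.0}]'
```

```text
clock: 17.73
eef_pos: [536.8, 1.9, 69.1]
eef_rot: [3.141, 0.001, -0.314]
wrist_force: [0.0, 0.1, -3.1]
finger_gap: 15.7
finger_force: 45.0
clock: 18.15
eef_pos: [537.1, 1.9, 66.7]
eef_rot: [-3.142, -0.0, -0.314]
wrist_force: [0.3, 0.1, -2.3]
finger_gap: 15.7
finger_force: 45.0
```

```bash
for k in 1 2; do python3 -m inch '[{"gripper":0.0,"dx":0.0,"dy":0.0,"dz":-0.001,"wx":0.0,"wy":0.0,"wz":0.0},{"gripper":0.0,"dx":0.0,"dy":0.0,"dz":-0.002,"wx":0.0,"wy":0.0,"wz":0.0},{"gripper":0.0,"dx":0.0,"dy":0.0,"dz":-0.003,"wx":0.0,"wy":0.0,"wz":0.0},{"gripper":0.0,"dx":0.0,"dy":0.0,"dz":-0.003,"wx":0.0,"wy":0.0,"wz":0.0},{"gripper":0.0,"dx":0.0,"dy":0.0,"dz":-0.003,"wx":0.0,"wy":0.0,"wz":0.0}]'; done
```

```text
clock: 18.57
eef_pos: [536.8, 2.0, 63.5]
eef_rot: [3.142, 0.001, -0.314]
wrist_force: [-1.0, 1.2, -2.3]
finger_gap: 15.8
finger_force: 45.0
clock: 18.98
eef_pos: [536.8, 2.0, 60.4]
eef_rot: [-3.142, 0.001, -0.314]
wrist_force: [-2.6, 3.7, -2.9]
finger_gap: 15.9
finger_force: 45.0
```

```bash
python3 -m inch '[{"gripper":0.0,"dx":-0.0005,"dy":0.0006,"dz":-0.001,"wx":0.0,"wy":0.0,"wz":0.0},{"gripper":0.0,"dx":-0.0005,"dy":0.0006,"dz":-0.002,"wx":0.0,"wy":0.0,"wz":0.0},{"gripper":0.0,"dx":-0.0005,"dy":0.0006,"dz":-0.003,"wx":0.0,"wy":0.0,"wz":0.0},{"gripper":0.0,"dx":-0.0005,"dy":0.0006,"dz":-0.004,"wx":0.0,"wy":0.0,"wz":0.0},{"gripper":0.0,"dx":-0.0005,"dy":0.0006,"dz":-0.004,"wx":0.0,"wy":0.0,"wz":0.0}]'
python3 -m inch '[{"gripper":0.0,"dx":0.0,"dy":0.0,"dz":-0.001,"wx":0.0,"wy":0.0,"wz":0.0},{"gripper":0.0,"dx":0.0,"dy":0.0,"dz":-0.002,"wx":0.0,"wy":0.0,"wz":0.0},{"gripper":0.0,"dx":0.0,"dy":0.0,"dz":-0.003,"wx":0.0,"wy":0.0,"wz":0.0},{"gripper":0.0,"dx":0.0,"dy":0.0,"dz":-0.003,"wx":0.0,"wy":0.0,"wz":0.0},{"gripper":0.0,"dx":0.0,"dy":0.0,"dz":-0.003,"wx":0.0,"wy":0.0,"wz":0.0}]'
```

```text
clock: 19.4
eef_pos: [536.8, 2.3, 56.9]
eef_rot: [3.142, -0.001, -0.314]
wrist_force: [-1.5, -0.5, 3.2]
finger_gap: 15.9
finger_force: 45.0
clock: 19.82
eef_pos: [536.8, 2.3, 54.2]
eef_rot: [-3.142, -0.001, -0.314]
wrist_force: [-2.9, 0.2, 7.9]
finger_gap: 15.8
finger_force: 45.0
```

```bash
for k in 1 2; do python3 -m inch '[{"gripper":0.0,"dx":0.0,"dy":0.0,"dz":-0.0004,"wx":0.0,"wy":0.0,"wz":0.0},{"gripper":0.0,"dx":0.0,"dy":0.0,"dz":-0.0008,"wx":0.0,"wy":0.0,"wz":0.0},{"gripper":0.0,"dx":0.0,"dy":0.0,"dz":-0.0012,"wx":0.0,"wy":0.0,"wz":0.0},{"gripper":0.0,"dx":0.0,"dy":0.0,"dz":-0.0012,"wx":0.0,"wy":0.0,"wz":0.0},{"gripper":0.0,"dx":0.0,"dy":0.0,"dz":-0.0012,"wx":0.0,"wy":0.0,"wz":0.0}]'; done
```

```text
clock: 20.23
eef_pos: [536.9, 2.3, 54.2]
eef_rot: [-3.142, -0.001, -0.314]
wrist_force: [-11.9, 0.6, 23.3]
finger_gap: 15.3
finger_force: 45.0
clock: 20.65
eef_pos: [536.9, 2.3, 54.1]
eef_rot: [-3.142, -0.002, -0.314]
wrist_force: [-19.4, -0.3, 37.8]
finger_gap: 15.6
finger_force: 45.0
```

```bash
python3 -m inch '[{"gripper":0.0,"dx":-0.0003,"dy":0.0,"dz":0.001,"wx":0.0,"wy":0.0,"wz":0.0},{"gripper":0.0,"dx":-0.0003,"dy":0.0,"dz":0.001,"wx":0.0,"wy":0.0,"wz":0.0},{"gripper":0.0,"dx":-0.0003,"dy":0.0,"dz":0.001,"wx":0.0,"wy":0.0,"wz":0.0},{"gripper":0.0,"dx":-0.0003,"dy":0.0,"dz":0.001,"wx":0.0,"wy":0.0,"wz":0.0},{"gripper":0.0,"dx":-0.0003,"dy":0.0,"dz":0.001,"wx":0.0,"wy":0.0,"wz":0.0}]'
python3 - <<'E'
from cell import manip
from crop import *
b=manip.camera("side")
cv2.imwrite("pics/s7.png",b)
cv2.imwrite("pics/c8.png",np.hstack([tile(b,308,215,80,80,5),tile(b,285,315,80,80,5)]))
E
```

```text
clock: 21.07
eef_pos: [536.8, 2.3, 54.1]
eef_rot: [-3.141, -0.002, -0.314]
wrist_force: [-9.8, 0.2, 23.6]
finger_gap: 15.6
finger_force: 45.0
```

View pics/c8.png

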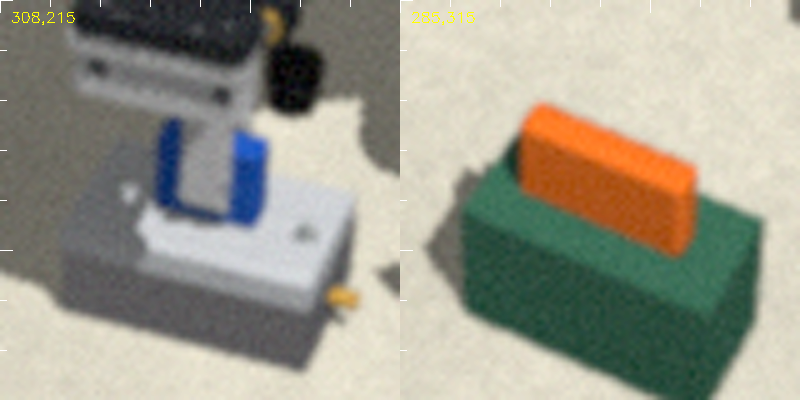

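The cover lies flush, with dowels showing in both holes (crop (130,190) and (305,232)) and no green seal visible. The scraper is home in the green block. Pressing at 24 N and steady, so I'm handing in.

```bash
python3 -c "
from cell import manip
print(manip.sign_off())"
```

```text
the job is handed in; nothing more can be done
None
```

The job is handed in at 21 s of the 64 s, with no verdict shown: the scraper is home in the green holder and let go, and the cover is flush on both dowels, held pressed at about 24 N.

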